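Pack and lock the field spares case

TASK

Pack the field spares case: put every spare that is on the bench (of relay, crystal filter, 9 V battery and coaxial adapter, two to four are there) inside the open case and shut its lid fully. Then take the flat driver from its stand, turn both slotted locks on the front of the case clockwise to their stops with the blade seated in the slot, so that the yellow tabs lie over the lid, and stand the driver back in its stand. Leave everything else on the bench where it is, and do not turn a lock before the lid is shut.

Things in the scene. Friction and masses are not known exactly. Their poses are not given: they have to be found in the camera images.
- case: Blue open-topped case fixed to the bench, 160 (x) x 160 (y) x 55 mm high, walls and floor 5 mm. Origin: centre of its underside; z up; x points from the front, where the two locks are, to the back, where the lid is hinged. Outside the front wall, at x = -98 mm and y = +45 and -45 mm, two bosses 38 x 36 mm, 50 mm high, carry the locks.
- lid (a joint): Opening angle of the blue lid, rad: 0 shut, 2.1 fully open (leaning back past upright). A flat plate 164 mm from hinge to front edge, 164 mm wide, 6 mm thick, no handle. The stiff hinge (0.22 N m friction) holds it at any angle; it is pushed over from behind and pressed down. Shut, its upper face is 61 mm above the bench.
- lid_hinge (a point): Middle of the lid's hinge edge, on the lid's outer (upper when shut) face; turns with the lid. Its x axis points from the front edge to the hinge in the plane of the lid, its y axis along the hinge, z outward from the lid's outer face. The hinge axis runs along y 6 mm below this point in the lid's frame, at x = 82 mm, 55 mm above the underside in the case's frame.
- lid_edge (a point): Middle of the lid's free (front) edge, on its outer face; axes as lid_hinge.
- lock1 (a joint): Turn of the left lock (case y = +45 mm), rad: 0 open, yellow tab along the front of the case, pointing to case +y; it grows clockwise seen from above, to the stop at 1.45 with the tab over the lid. 0.05 N m friction holds it anywhere.
- slot1 (a point): Centre of the slot floor of the left lock, 63 mm above the bench, on the turning axis; turns with the lock: its y axis lies along the slot and the tab, z up. The lock is a steel disc 28 mm across; its slot is 22.5 mm long, 5.5 mm wide, 8 mm deep, closed at the ends, its long edges chamfered to about 10 mm wide at the top, 71 mm above the bench. The yellow tab is 14 mm wide and reaches 42 mm from the axis.
- lock2 (a joint): Turn of the right lock (case y = -45 mm), as lock1.
- slot2 (a point): Centre of the slot floor of the right lock, as slot1.
- stand: Fixed driver stand: wooden block 70 x 70 x 65 mm high on a dark plate 84 mm square, with one upright hole 18 mm across and 62 mm deep. Origin: centre of its underside; z up.
- stand_hole (a point): Centre of the mouth of the stand's hole, 65 mm above the bench.
- driver: Flat driver, 127 mm long (a cap on top makes it 129), 90 g, standing blade down in its stand at the start. Origin: middle of the blade's tip; z runs up to the handle. Blade 12 mm wide (x), 2.5 mm thick (y), 12 mm long; shank 8 mm thick; black guard disc 32 mm across at z = 55 to 60 mm, whose underside rests on the stand (tip then 10 mm above the bench); orange handle 22 x 22 mm square, faces across x and y, at z = 60 to 126 mm.
- driver_tip (a point): Middle of the blade's tip, the same point as the driver's origin.
- relay: Relay in a clear cover on a black foot, 22 (x) x 28 (y) x 36 mm high. Origin: centre of its underside. May be absent.
- crystal_filter: Silver sealed crystal filter can, 22 (x) x 38 (y) x 20 mm high. Origin: centre of its underside. May be absent.
- battery_9v: 9 V block battery lying down, black and orange, 27 (x) x 52 (y) x 18 mm high. Origin: centre of its underside. May be absent.
- n_adapter: Nickel coaxial adapter lying down, 20 (x) x 34 (y) x 19 mm high. Origin: centre of its underside. May be absent.
- solder_spool: Bystander: spool of solder, 62 mm across, 32 mm high. Origin: centre of its underside.
- flux_pot: Bystander: white pot with a black lid, 44 mm across, 34 mm high. Origin: centre of its underside.
Mind the look-alikes: they are no part of the job. What is meant by the driver is not pink, and is the smaller of those in its own colour. Leave any green look-alike of the crystal_filter alone.

How it is judged:
By the outcome, as a careful person would: the job done as asked, in the order asked, and still so for the second after the job is handed in, with the robot touching nothing.
Of relay, crystal_filter, battery_9v, n_adapter only 2 to 4 are there at a start; the rules pass over those that are not, and their reading is None.
At some moment in a run one of relay, crystal_filter, battery_9v, n_adapter may be knocked a few centimetres aside while the robot is not near it.
It also fails if it takes over 210 s, if anything falls off the work surface, if the arm or the gripper's body presses on something with over 40 N, if the wrist force passes 120 N, or if a joint passes its speed limit or range.

ROBOT

A 7-joint arm with a two-finger parallel gripper is mounted at the origin on a cart in front of the work surface, level with it; the furniture and walls round the work are solid. World frame = base frame: x ahead of the robot, y to its left, z up, the work surface at z = 0. Lengths are in m, angles in rad, forces in N, time in s.
With the tool pointing down it reaches from about 0.4 to 0.85 m from the base axis. Payload 10.4 kg.
Tool frame: the origin (TCP) lies at the very end of the fingers, on their centre line; the grasp point (between the pads) lies 19 mm behind it; z points along the fingers, y is the line along which they close (so a half turn about z gives the same grasp; the last joint's range is limited). The gripper opens to 85 mm and grips with 20 to 120 N. Pads are 22 mm wide; open, the fingers measure 114 mm over their backs; the gripper's body (76 mm by 85 mm) begins 54 mm behind the grasp point. The pads swing forward as they close: fully open they stand 13 mm farther back than shut.
Start: joints at [-1.145, 0.332, -0.065, 1.46, 0.022, 1.35, -0.088], TCP at [0.271, 0.563, 0.231] pointing down, gripper open.
Joint ranges: [-2.6, 2.6], [-0.5, 2.12], [-1.47, 1.34], [0.16, 2.42], [-1.27, 4.41], [0.06, 2.06], [-2.6, 2.6]. Speed limits (rad/s): [2.22, 2.22, 2.79, 2.79, 3.14, 3.14, 3.14].

INTERFACE

Orientations are given as a rotation vector (axis times angle).
In Python, from cell import bot, optics gives the robot as it stands.
- The arm moves only by the tool arm_command, never from a script. Its argument "steps" is a list of rows, each a list of 7 numbers: the shift along the tool's x, y, z in mm, then the turn, a rotation vector about the tool's x, y, z in degrees, then the closure, from 0 (fully open) to 1 (shut). In form: [[dx, dy, dz, ax, ay, az, gripper], ...]. A call has 1 to 20 rows; each row is the pose to reach, as a shift and turn from the pose commanded when the call began, along the tool's axes at that moment; what a row does not reach only later rows make up. A row lasts 1/10 s, in which the tool goes at most 50 mm and 8.59 degrees, less where a joint would pass 70% of its speed; a pose out of reach is approached as far as the arm can. A call with a gripper value outside its range is refused whole. The fingers move at their own pace and stop on an object; the grip force is fixed at half the most. Time passes only in rows, so rows that repeat a pose let the fingers close. It gives the time, the measured TCP pose, the force, the opening and the grip force at its end, in the units of the state.
- bot.sense(): the state, without advancing time (a new reading comes with each control period).
- optics.capture(name): name is "scene" or "top" or "wrist"; returns the picture (420x560x3 uint8, red, green, blue); there is no depth.
- optics.camera_params(name): a dict with "fx", "fy", "cx", "cy" (pixels), "rvec" (rotation vector, rad) and "tvec" (3), from world to camera coordinates, as OpenCV has them; the wrist camera has in their place "tool_from_camera" (4x4, takes a point from camera to tool coordinates, whose origin is the TCP and whose axes are the flange's). Camera axes: x right, y down, z forward; pixel columns grow to the right and rows downward; lengths in m; the calibration is good to about 2 mm. A picture is of the moment at which its call begins: read the wrist's pose just before it. camera_params takes no time and is no camera call.
- bot.close_job(): hands the job in; it is judged then, once.
The state is a dict: "time_s": time; "qpos": joint angles; "joint_vel": joint speeds; "joint_efforts": joint torques, N m; "tool_pos": TCP position; "tcp_rot": TCP orientation; "force": force on the tool from outside, world axes, zero at the start; "ft_torque": the same for the moment, N m; "gripper_width": finger opening in m; "grasp_force": force on a finger pad.
Only numpy, scipy, OpenCV 4.12 (cv2) and the standard library are available. Lean on these libraries where they do the work, as an engineer would, in place of code of your own. Each camera call takes 0.05 s, during which the arm holds its last target. There are 200 camera calls.

## Working session

There is one attempt and no reset: what is moved stays moved. The work goes in short steps, Python scripts to look and compute and a tool call to move; the robot and the scene stay as the last step left them, time stands still between calls to the robot, and variables do not carry over. Pictures are saved under pics/ and viewed, at most 14 in all, crops included, and the job is handed in when it is done.

Besides the shell and the picture viewer there is one more tool, called after ">>>" in YAML: its name, and indented under it one key for each argument. arm_command: Moves the arm, as the interface text tells. Its arguments: {"type":"object","properties":{"steps":{"type":"array"}},"required":["steps"]}

```bash
ls; mkdir -p pics; cat > h.py <<'E'
import numpy as np, cv2
from scipy.spatial.transform import Rotation as R
from cell import bot, optics
def save(n,f,crop=None,s=1):
    im=optics.capture(n)
    np.save('pics/'+f+'.npy',im)
    if crop: im=im[crop[1]:crop[3],crop[0]:crop[2]]
    cv2.imwrite('pics/'+f+'.png',cv2.resize(im[:,:,::-1],None,fx=s,fy=s,interpolation=cv2.INTER_CUBIC))
def cam(n,st=None):
    p=optics.camera_params(n); K=np.array([[p['fx'],0,p['cx']],[0,p['fy'],p['cy']],[0,0,1]])
    if n=='wrist':
        st=st or bot.sense(); T=np.eye(4);T[:3,:3]=R.from_rotvec(st['tcp_rot']).as_matrix();T[:3,3]=st['tool_pos']
        M=np.linalg.inv(T@np.array(p['tool_from_camera']))
    else:
        M=np.eye(4);M[:3,:3]=R.from_rotvec(np.ravel(p['rvec'])).as_matrix();M[:3,3]=np.ravel(p['tvec'])
    return K,M
def px2w(n,uv,z,st=None):
    K,M=cam(n,st); C=-M[:3,:3].T@M[:3,3]
    d=M[:3,:3].T@np.linalg.inv(K)@np.array([uv[0],uv[1],1.]); return C+d*(z-C[2])/d[2]
def w2px(n,P,st=None):
    K,M=cam(n,st); c=M[:3,:3]@np.asarray(P,float)+M[:3,3]; c=K@c; return c[:2]/c[2]
def delta(P,yaw=None,st=None):
    """tool-frame shift mm + turn deg to bring TCP to world P pointing down, with tool y axis at yaw deg (mod 180) in world"""
    st=st or bot.sense(); A=R.from_rotvec(st['tcp_rot']); d=A.inv().apply(np.asarray(P)-st['tool_pos'])*1000
    if yaw is None: return d.round(1),None
    y=A.as_matrix()[:,1]; cur=np.degrees(np.arctan2(y[1],y[0])); dy=(yaw-cur+90)%180-90
    B=None
    yy=np.radians(cur+dy); Y=np.array([np.cos(yy),np.sin(yy),0]);Z=np.array([0,0,-1.]);X=np.cross(Y,Z)
    B=R.from_matrix(np.c_[X,Y,Z]); return d.round(1),np.degrees((A.inv()*B).as_rotvec()).round(2)
E
python3 - <<'E'
from h import *
save('top','top0',s=1.42);save('scene','sc0',s=1.42)
s=bot.sense();print(s); print(R.from_rotvec(s['tcp_rot']).as_matrix().round(3))
for n in('top','scene'):
    K,M=cam(n);print(n,K.round(1).tolist(),(-M[:3,:3].T@M[:3,3]).round(3))
print(optics.camera_params('wrist'))
E
```

```text
pics
{'time_s': 0.1, 'qpos': array([-1.14458109,  0.33280364, -0.06471026,  1.46088336,  0.02162563,
        1.34992926, -0.08849891]), 'joint_vel': array([-6.11621419e-04, -1.51751674e-03,  1.24991700e-04, -2.30969888e-03,
        4.37954428e-05,  1.64692986e-05,  5.41443228e-04]), 'joint_efforts': array([ 2.04422351e-03, -6.26748919e+01,  4.94826841e-02, -3.92427135e+01,
        1.62609533e-02,  6.98826989e-03,  3.60940717e-07]), 'tool_pos': array([0.27103784, 0.56277598, 0.23058626]), 'tcp_rot': array([-6.98992155e-01, -3.06262520e+00,  2.05765196e-03]), 'force': array([0.42235575, 0.27736165, 0.22777163]), 'ft_torque': array([-0.01071848,  0.05013613, -0.00059892]), 'grasp_force': 0.0, 'gripper_width': 0.08528699869699406}
[[-0.901  0.434 -0.   ]
 [ 0.434  0.901 -0.001]
 [-0.    -0.001 -1.   ]]
top [[510.5, 0.0, 276.8], [0.0, 510.5, 200.7], [0.0, 0.0, 1.0]] [ 0.322 -0.021  1.321]
scene [[478.3, 0.0, 276.7], [0.0, 478.3, 203.8], [0.0, 0.0, 1.0]] [-0.32  -0.561  0.973]
{'fx': 375.2432183149835, 'fy': 375.2432183149835, 'cx': 278.85654293418037, 'cy': 211.29219863509255, 'tool_from_camera': array([[-2.85389931e-04, -9.56380191e-01, -2.92124713e-01,
         7.47064153e-02],
       [ 9.99999938e-01, -2.12008110e-04, -2.82857125e-04,
        -1.11911536e-03],
       [ 2.08586143e-04, -2.92124776e-01,  9.56380192e-01,
        -1.42877794e-01],
       [ 0.00000000e+00,  0.00000000e+00,  0.00000000e+00,
         1.00000000e+00]])}
```

View pics/top0.png

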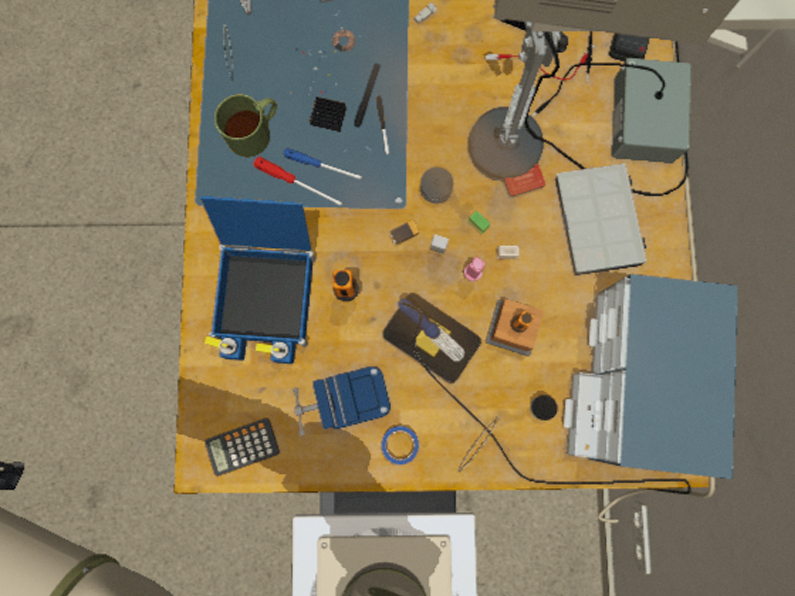

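View pics/sc0.png

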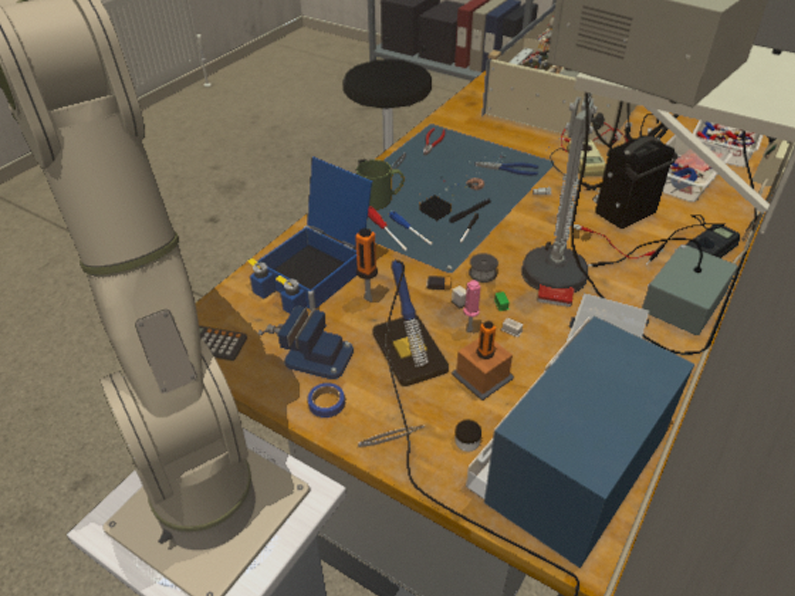

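The top view shows the case with its lid open at about (263,290), orange driver in stand at (520,320), and a larger orange and a pink look-alike at (343,285) and (475,268). The spares are around (404,232), (439,243) and (509,251), with the green look-alike at (480,221). I'll zoom in on these.

```bash
python3 - <<'E'
from h import *
im=np.load('pics/top0.npy')[:,:,::-1]
a=cv2.resize(im[135:200,265:375],None,fx=7,fy=7,interpolation=cv2.INTER_CUBIC)
cv2.imwrite('pics/c1.png',a)
f=1.42
for n,uv,z in [('batt',(404,232),.018),('relay',(439,243),.036),('can',(509,251),.02),('green',(480,221),.02),('stand',(517,325),.065),('drvtop',(524,316),.139),('bigdrv',(343,278),.14),('pink',(475,265),.12),
 ('lock1',(229,346),.071),('lock2',(281,350),.071),('hingeL',(218,249),.055),('hingeR',(311,251),.055),('flux',(543,407),.034),('spool',(437,184),.032)]:
    p=px2w('top',np.array(uv)/f,z);print(n,p.round(3),np.hypot(p[0],p[1]).round(3))
E
```

```text
batt [ 0.656 -0.044  0.018] 0.657
relay [ 0.63  -0.107  0.036] 0.639
can [ 0.617 -0.236  0.02 ] 0.66
green [ 0.674 -0.185  0.02 ] 0.699
stand [ 0.474 -0.238  0.065] 0.53
drvtop [ 0.48  -0.237  0.139] 0.535
bigdrv [0.547 0.061 0.14 ] 0.55
pink [ 0.57  -0.161  0.12 ] 0.593
lock1 [0.443 0.262 0.071] 0.515
lock2 [0.435 0.172 0.071] 0.468
hingeL [0.619 0.29  0.055] 0.683
hingeR [0.613 0.124 0.055] 0.625
flux [ 0.333 -0.282  0.034] 0.437
spool [ 0.743 -0.106  0.032] 0.75
```

View pics/c1.png

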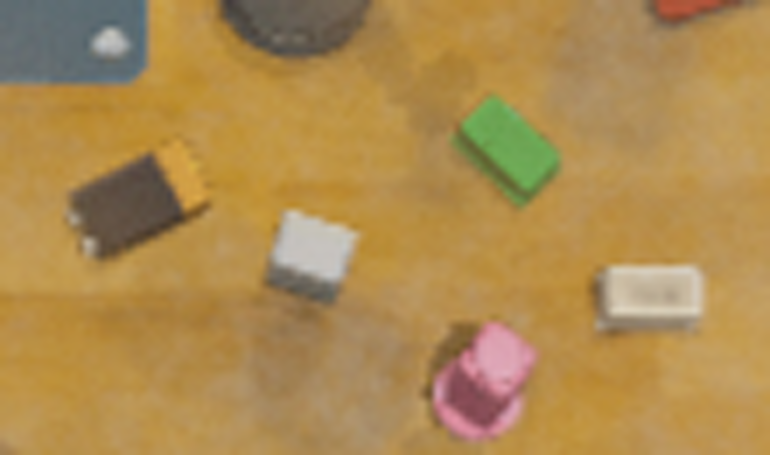

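```bash
python3 - <<'E'
from h import *
print(delta([.45,0.2,.36],90),delta([.6,-.13,.36],90))
E
```

```text
(array([-318.6, -249.4, -129.1]), array([-8.000e-02, -1.000e-02, -2.571e+01])) (array([-597. , -481.6, -128.7]), array([-8.000e-02, -1.000e-02, -2.571e+01]))
```

>>> arm_command:
  steps:
    - [0, 0, -129, 0, 0, 0, 0]
    - [0, 0, -129, 0, 0, 0, 0]
    - [0, 0, -129, 0, 0, 0, 0]
    - [-597, -482, -129, 0, 0, -25.7, 0]
    - [-597, -482, -129, 0, 0, -25.7, 0]
    - [-597, -482, -129, 0, 0, -25.7, 0]
    - [-597, -482, -129, 0, 0, -25.7, 0]
    - [-597, -482, -129, 0, 0, -25.7, 0]
    - [-597, -482, -129, 0, 0, -25.7, 0]
    - [-597, -482, -129, 0, 0, -25.7, 0]
    - [-597, -482, -129, 0, 0, -25.7, 0]
    - [-597, -482, -129, 0, 0, -25.7, 0]
    - [-597, -482, -129, 0, 0, -25.7, 0]
    - [-597, -482, -129, 0, 0, -25.7, 0]
    - [-597, -482, -129, 0, 0, -25.7, 0]
    - [-597, -482, -129, 0, 0, -25.7, 0]
    - [-597, -482, -129, 0, 0, -25.7, 0]
    - [-597, -482, -129, 0, 0, -25.7, 0]
    - [-597, -482, -129, 0, 0, -25.7, 0]
    - [-597, -482, -129, 0, 0, -25.7, 0]

```text
time_s: 2.1
tool_pos: [0.5999, -0.134, 0.3591]
tcp_rot: [-0.009, -3.14, 0.003]
force: [-0.2, -1.0, -0.8]
gripper_width: 0.0854
grasp_force: 0.0
```

```bash
python3 - <<'E'
from h import *
s=bot.sense();print(s['time_s'],s['tool_pos'],s['tcp_rot'],s['force'])
save('wrist','w1',s=1.42)
E
```

```text
2.1 [ 0.59987518 -0.1339641   0.35912631] [-8.64045020e-03 -3.13961115e+00  2.96508385e-03] [-0.22308869 -0.96867403 -0.76332342]
```

View pics/w1.png

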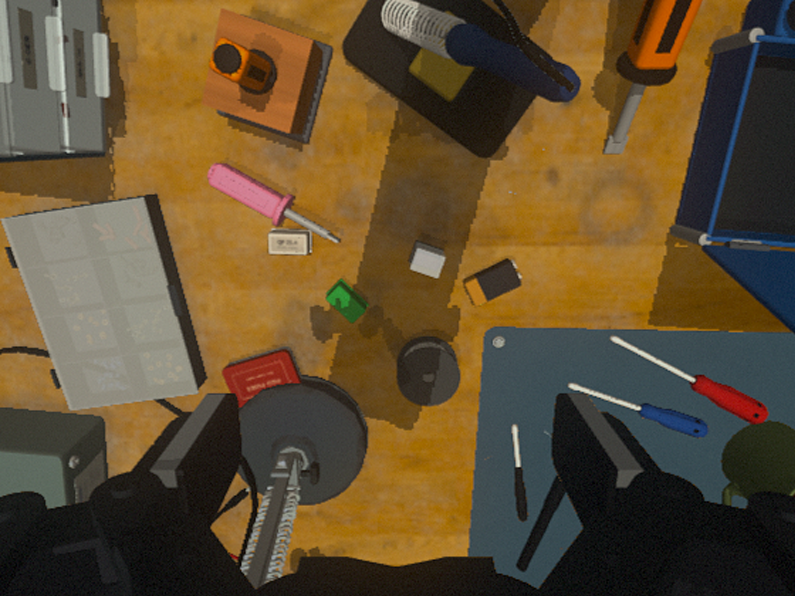

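Both look-alike drivers that stood on end (pink and large orange) now seem to be lying on the bench. The spares are at: filter (289,242), relay (427,259), battery (493,282). I'll measure them and check from the top.

```bash
python3 - <<'E'
from h import *
f=1.42
for n,uv,z in [('batt',(493,282),.018),('relay',(428,255),.036),('can',(289,241),.02),('stand',(265,72),.065),('drvtop',(228,53),.139),('caseBR',(709,240),.055),('caseFR',(757,36),.055),('pinktip',(339,241),.0),('pinktop',(212,170),.01),('bigtip',(614,150),0),('spool',(428,370),.032)]:
    p=px2w('wrist',np.array(uv)/f,z);print(n,p.round(3),np.hypot(p[0],p[1]).round(3))
# edges for yaw
for n,a,b,z in [('batt long',(472,298),(516,270),.018),('can long',(268,236),(310,236),.02),('relay side',(419,241),(445,250),.036)]:
    d=px2w('wrist',np.array(b)/f,z)-px2w('wrist',np.array(a)/f,z);print(n,np.degrees(np.arctan2(d[1],d[0])).round(1),np.linalg.norm(d))
save('top','t2',crop=(120,120,400,300),s=2.8)
E
```

```text
batt [ 0.654 -0.042  0.018] 0.656
relay [ 0.625 -0.104  0.036] 0.633
can [ 0.615 -0.231  0.02 ] 0.656
stand [ 0.476 -0.232  0.065] 0.53
drvtop [ 0.474 -0.237  0.139] 0.53
caseBR [0.608 0.133 0.055] 0.623
caseFR [0.451 0.143 0.055] 0.473
pinktip [ 0.618 -0.187  0.   ] 0.646
pinktop [ 0.552 -0.298  0.01 ] 0.627
bigtip [0.536 0.065 0.   ] 0.54
spool [ 0.738 -0.103  0.032] 0.745
batt long 124.2 0.04839390703487904
can long 89.8 0.03835249128942703
relay side 70.6 0.02459152011563845
```

View pics/t2.png

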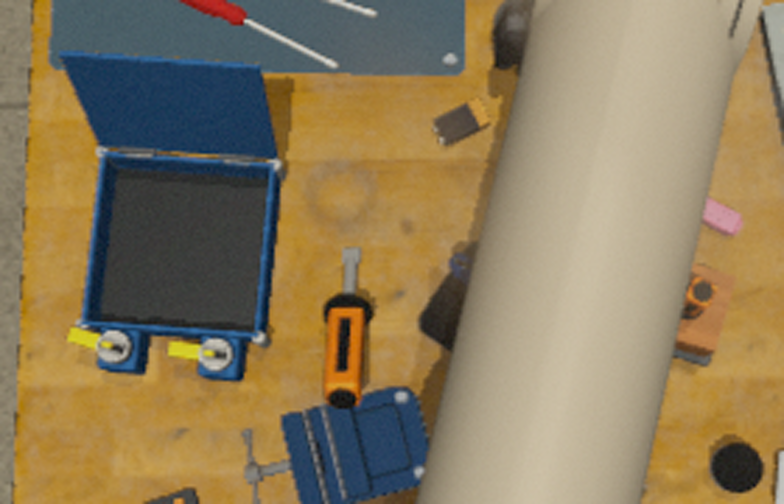

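Confirmed: both look-alikes toppled by themselves. I'll fetch the battery first.

```bash
python3 - <<'E'
from h import *
print(delta([.600,-.043,.18],34))
print(delta([.655,-.043,.14],34))
E
```

```text
(array([ -0.3,  87. , 179.7]), array([-2.000e-02, -7.000e-02,  5.596e+01]))
(array([-55.4,  87. , 219.7]), array([-2.000e-02, -7.000e-02,  5.596e+01]))
```

>>> arm_command:
  steps:
    - [-55, 87, 180, 0, 0, 56, 0.3]
    - [-55, 87, 180, 0, 0, 56, 0.3]
    - [-55, 87, 220, 0, 0, 56, 0.3]
    - [-55, 87, 220, 0, 0, 56, 0.3]
    - [-55, 87, 220, 0, 0, 56, 0.3]
    - [-55, 87, 220, 0, 0, 56, 0.3]
    - [-55, 87, 220, 0, 0, 56, 0.3]
    - [-55, 87, 220, 0, 0, 56, 0.3]
    - [-55, 87, 220, 0, 0, 56, 0.3]
    - [-55, 87, 220, 0, 0, 56, 0.3]
    - [-55, 87, 220, 0, 0, 56, 0.3]

```text
time_s: 3.3
tool_pos: [0.655, -0.0429, 0.1406]
tcp_rot: [1.473, 2.774, 0.001]
force: [-0.4, 0.1, 0.4]
gripper_width: 0.0597
grasp_force: 0.0
```

```bash
python3 - <<'E'
from h import *
s=bot.sense();print(s['tool_pos'],s['tcp_rot'],s['qpos'],s['gripper_width'])
print(w2px('wrist',[.655,-.043,.018])*1.42)
save('wrist','w2',s=1.42)
E
```

```text
[ 0.65498768 -0.04294368  0.14064941] [1.47324474e+00 2.77446058e+00 1.17841128e-03] [-0.44862516  0.51464566  0.61337545  1.51144961 -0.30800578  1.21261612
  0.80656391] 0.059698642487065814
[397.95485247 287.18256605]
```

View pics/w2.png

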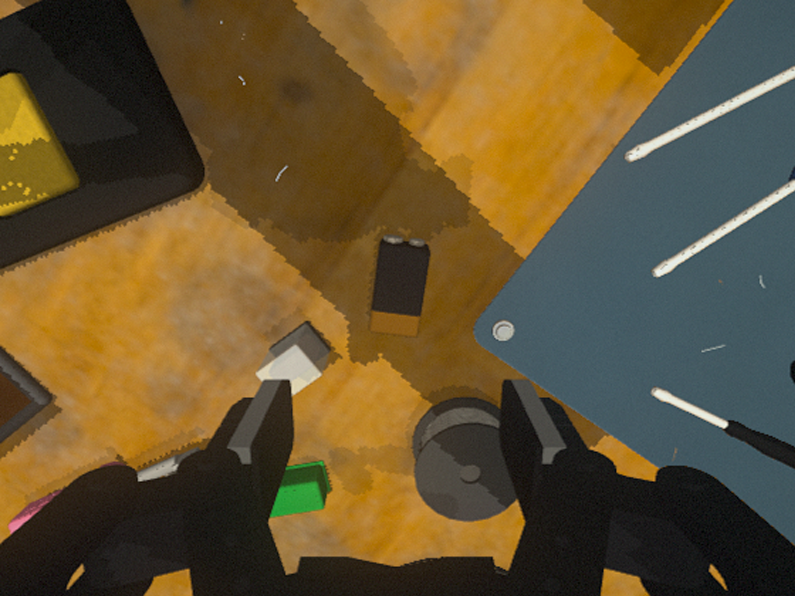

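Battery centred at (398,287) as predicted, turned about 5° more. I'll descend and grip.

>>> arm_command:
  steps:
    - [0, 0, 60, 0, 0, 5, 0.47]
    - [0, 0, 60, 0, 0, 5, 0.47]
    - [0, 0, 60, 0, 0, 5, 0.47]
    - [0, 0, 100, 0, 0, 5, 0.47]
    - [0, 0, 135, 0, 0, 5, 0.47]
    - [0, 0, 136, 0, 0, 5, 0.47]
    - [0, 0, 136, 0, 0, 5, 0.47]
    - [0, 0, 136, 0, 0, 5, 1]
    - [0, 0, 136, 0, 0, 5, 1]
    - [0, 0, 136, 0, 0, 5, 1]
    - [0, 0, 136, 0, 0, 5, 1]
    - [0, 0, 136, 0, 0, 5, 1]
    - [0, 0, 136, 0, 0, 5, 1]
    - [0, 0, 90, 0, 0, 5, 1]
    - [0, 0, 40, 0, 0, 5, 1]
    - [0, 0, -10, 0, 0, 5, 1]
    - [0, 0, -30, 0, 0, 5, 1]
    - [0, 0, -30, 0, 0, 5, 1]
    - [0, 0, -30, 0, 0, 5, 1]

```text
time_s: 5.25
tool_pos: [0.6552, -0.0431, 0.1716]
tcp_rot: [1.594, 2.706, 0.003]
force: [0.3, -0.1, -0.8]
gripper_width: 0.0248
grasp_force: 58.9
```

```bash
python3 - <<'E'
from h import *
s=bot.sense();print(s['gripper_width'],s['grasp_force'],s['tool_pos'])
a=np.radians(-3)
c=lambda x,y,z:[.535+x*np.cos(a)-y*np.sin(a),.212+x*np.sin(a)+y*np.cos(a),z]
for z in(.17,.015): print(c(-.035,-.038,z),delta(c(-.035,-.038,z),87))
E
```

```text
0.024754860308136218 58.88789355754852 [ 0.65524331 -0.04314988  0.17162067]
[np.float64(0.49805919994635806), np.float64(0.1758838361478292), 0.17] (array([267.8, -31.3,   1.4]), array([  0.1 ,   0.08, -58.  ]))
[np.float64(0.49805919994635806), np.float64(0.1758838361478292), 0.015] (array([267.8, -31.6, 156.4]), array([  0.1 ,   0.08, -58.  ]))
```

>>> arm_command:
  steps:
    - [268, -31, 0, 0, 0, -58, 1]
    - [268, -31, 0, 0, 0, -58, 1]
    - [268, -31, 0, 0, 0, -58, 1]
    - [268, -31, 0, 0, 0, -58, 1]
    - [268, -31, 0, 0, 0, -58, 1]
    - [268, -31, 0, 0, 0, -58, 1]
    - [268, -31, 0, 0, 0, -58, 1]
    - [268, -31, 0, 0, 0, -58, 1]
    - [268, -31, 0, 0, 0, -58, 1]
    - [268, -31, 50, 0, 0, -58, 1]
    - [268, -31, 100, 0, 0, -58, 1]
    - [268, -31, 145, 0, 0, -58, 1]
    - [268, -31, 159, 0, 0, -58, 1]
    - [268, -31, 159, 0, 0, -58, 1]
    - [268, -31, 159, 0, 0, -58, 0.55]
    - [268, -31, 159, 0, 0, -58, 0.55]
    - [268, -31, 159, 0, 0, -58, 0.55]
    - [268, -31, 110, 0, 0, -58, 0.55]
    - [268, -31, 60, 0, 0, -58, 0.55]
    - [268, -31, 10, 0, 0, -58, 0.55]

```text
time_s: 7.25
tool_pos: [0.498, 0.1751, 0.1626]
tcp_rot: [-0.09, -3.14, 0.001]
force: [2.1, 0.5, -0.4]
gripper_width: 0.0382
grasp_force: 0.0
```

```bash
python3 - <<'E'
from h import *
s=bot.sense();print(s['gripper_width'],s['grasp_force'],s['tool_pos'])
print(delta([.57,-.07,.18],71),delta([.625,-.105,.12],71))
E
```

```text
0.03822585645262379 0.0 [0.49801267 0.17511741 0.16259126]
(array([ -85.8, -240.6,  -17.2]), array([-4.000e-02, -1.000e-02,  1.573e+01])) (array([-142.8, -272.4,   42.8]), array([-4.000e-02, -1.000e-02,  1.573e+01]))
```

>>> arm_command:
  steps:
    - [-143, -272, -10, 0, 0, 15.7, 0.4]
    - [-143, -272, -10, 0, 0, 15.7, 0.4]
    - [-143, -272, -10, 0, 0, 15.7, 0.4]
    - [-143, -272, -10, 0, 0, 15.7, 0.4]
    - [-143, -272, -10, 0, 0, 15.7, 0.4]
    - [-143, -272, -10, 0, 0, 15.7, 0.4]
    - [-143, -272, -10, 0, 0, 15.7, 0.4]
    - [-143, -272, -10, 0, 0, 15.7, 0.4]
    - [-143, -272, -10, 0, 0, 15.7, 0.4]

```text
time_s: 8.15
tool_pos: [0.6262, -0.102, 0.1703]
tcp_rot: [-0.512, -3.099, -0.001]
force: [-0.1, 0.4, -0.2]
gripper_width: 0.0513
grasp_force: 0.0
```

```bash
python3 - <<'E'
from h import *
s=bot.sense();print(s['tool_pos'],s['tcp_rot'],s['gripper_width'])
print(w2px('wrist',[.625,-.104,.036])*1.42,w2px('wrist',[.615,-.231,.02])*1.42)
save('wrist','w3',s=1.42)
E
```

```text
[ 0.62623509 -0.10204879  0.17026682] [-5.11976318e-01 -3.09888316e+00 -8.81416741e-04] 0.0513425805722027
[393.8602518  281.83399466] [182.64893792 326.74775488]
```

View pics/w3.png

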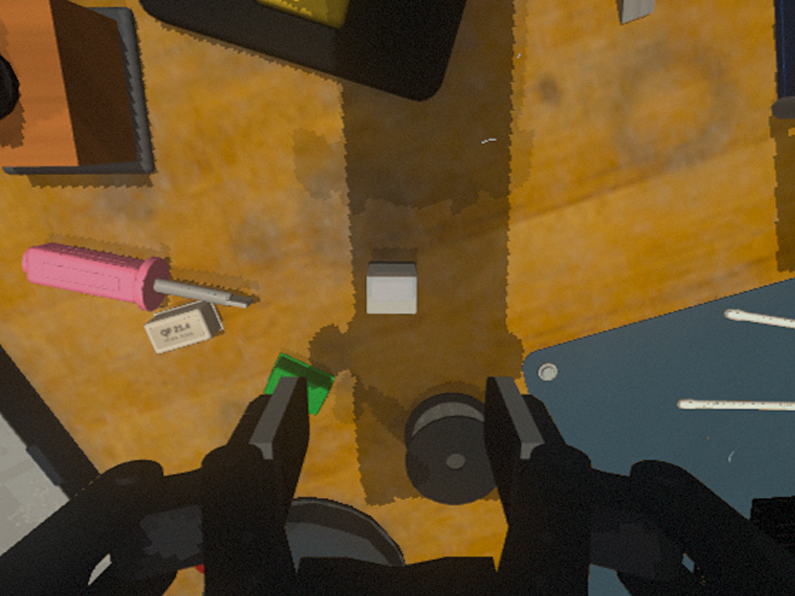

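Relay top centred at (392,293) and aligned; the filter sits right beside the pink driver's shank at (183,330). Gripping the relay.

>>> arm_command:
  steps:
    - [-5.5, -2, 50, 0, 0, 0, 0.4]
    - [-5.5, -2, 100, 0, 0, 0, 0.4]
    - [-5.5, -2, 145, 0, 0, 0, 0.4]
    - [-5.5, -2, 163, 0, 0, 0, 0.4]
    - [-5.5, -2, 163, 0, 0, 0, 0.4]
    - [-5.5, -2, 163, 0, 0, 0, 1]
    - [-5.5, -2, 163, 0, 0, 0, 1]
    - [-5.5, -2, 163, 0, 0, 0, 1]
    - [-5.5, -2, 163, 0, 0, 0, 1]
    - [-5.5, -2, 163, 0, 0, 0, 1]
    - [-5.5, -2, 120, 0, 0, 0, 1]
    - [-5.5, -2, 70, 0, 0, 0, 1]
    - [-5.5, -2, 20, 0, 0, 0, 1]
    - [-5.5, -2, 0, 0, 0, 0, 1]
    - [-5.5, -2, 0, 0, 0, 0, 1]

```text
time_s: 9.7
tool_pos: [0.6332, -0.1073, 0.1759]
tcp_rot: [0.51, 3.092, 0.002]
force: [0.8, 0.5, -0.9]
gripper_width: 0.0273
grasp_force: 59.2
```

```bash
python3 - <<'E'
from h import *
s=bot.sense();print(s['gripper_width'],s['grasp_force'],s['tool_pos'])
a=np.radians(-3)
c=lambda x,y,z:[.535+x*np.cos(a)-y*np.sin(a),.212+x*np.sin(a)+y*np.cos(a),z]
print(delta([.54,.05,.17],87),delta(c(.035,.025,.014),87))
E
```

```text
0.027304548634588574 59.1753888130188 [ 0.63320621 -0.10726351  0.17588776]
(array([138.8, 119. ,   5.1]), array([  0.1 ,   0.47, -15.74])) (array([169.9, 303.9, 161.4]), array([  0.1 ,   0.47, -15.74]))
```

>>> arm_command:
  steps:
    - [139, 119, 0, 0, 0, -15.7, 1]
    - [139, 119, 0, 0, 0, -15.7, 1]
    - [139, 119, 0, 0, 0, -15.7, 1]
    - [139, 119, 0, 0, 0, -15.7, 1]
    - [177, 304, 0, 0, 0, -15.7, 1]
    - [177, 304, 0, 0, 0, -15.7, 1]
    - [177, 304, 0, 0, 0, -15.7, 1]
    - [177, 304, 0, 0, 0, -15.7, 1]
    - [177, 304, 0, 0, 0, -15.7, 1]
    - [177, 304, 50, 0, 0, -15.7, 1]
    - [177, 304, 100, 0, 0, -15.7, 1]
    - [177, 304, 145, 0, 0, -15.7, 1]
    - [177, 304, 161, 0, 0, -15.7, 1]
    - [177, 304, 161, 0, 0, -15.7, 1]
    - [177, 304, 161, 0, 0, -15.7, 0.5]
    - [177, 304, 161, 0, 0, -15.7, 0.5]
    - [177, 304, 161, 0, 0, -15.7, 0.5]
    - [177, 304, 110, 0, 0, -15.7, 0.5]
    - [177, 304, 60, 0, 0, -15.7, 0.5]
    - [177, 304, 10, 0, 0, -15.7, 0.5]

```text
time_s: 11.7
tool_pos: [0.5605, 0.2379, 0.1611]
tcp_rot: [-0.083, -3.14, 0.0]
force: [1.3, 1.4, -0.4]
gripper_width: 0.0429
grasp_force: 0.0
```

```bash
python3 - <<'E'
from h import *
s=bot.sense();print(s['gripper_width'],s['grasp_force'],s['tool_pos'])
print(delta([.57,.0,.18],90),delta([.62,-.22,.12],90))
E
```

```text
0.04286898430318106 0.0 [0.56050736 0.2378569  0.16110358]
(array([ -22. , -237. ,  -18.8]), array([-0.02, -0.02, -3.02])) (array([ -83.6, -454.1,   41.2]), array([-0.02, -0.02, -3.02]))
```

>>> arm_command:
  steps:
    - [-22, -237, -19, 0, 0, -3, 0.4]
    - [-22, -237, -19, 0, 0, -3, 0.4]
    - [-22, -237, -19, 0, 0, -3, 0.4]
    - [-22, -237, -19, 0, 0, -3, 0.4]
    - [-22, -237, -19, 0, 0, -3, 0.4]
    - [-82, -464, 20, 0, 0, -3, 0.4]
    - [-82, -464, 20, 0, 0, -3, 0.4]
    - [-82, -464, 20, 0, 0, -3, 0.4]
    - [-82, -464, 20, 0, 0, -3, 0.4]
    - [-82, -464, 20, 0, 0, -3, 0.4]
    - [-82, -464, 20, 0, 0, -3, 0.4]
    - [-82, -464, 20, 0, 0, -3, 0.4]

```text
time_s: 12.9
tool_pos: [0.6179, -0.2305, 0.1389]
tcp_rot: [-0.003, -3.141, 0.0]
force: [0.4, 0.8, 0.3]
gripper_width: 0.051
grasp_force: 0.0
```

```bash
python3 - <<'E'
from h import *
s=bot.sense();print(s['tool_pos'],s['tcp_rot'],s['gripper_width'])
print(w2px('wrist',[.615,-.231,.02]))
save('wrist','w4',crop=(140,100,420,310),s=2.85)
E
```

```text
[ 0.61793554 -0.23045462  0.13885959] [-3.34040790e-03 -3.14073742e+00  6.50764609e-06] 0.05104257784755351
[279.46343868 201.26238632]
```

View pics/w4.png

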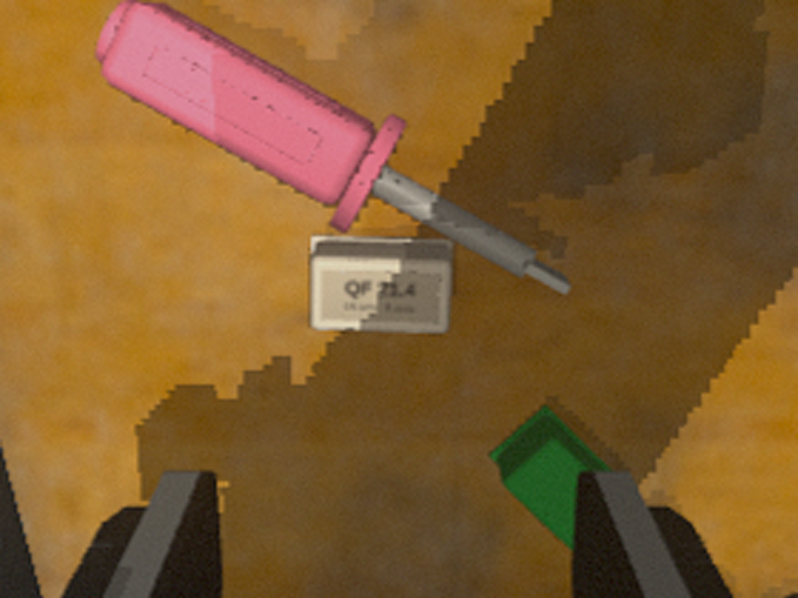

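Filter top centred at crop (381,291); the pink shank runs just above its right end, and the guard is near its back edge. I'll grip its ends, shifted 9 mm away from the shank.

>>> arm_command:
  steps:
    - [-7, -4.5, 40, 0, 0, 0, 0.47]
    - [-7, -4.5, 80, 0, 0, 0, 0.47]
    - [-7, -4.5, 95, 0, 0, 0, 0.47]
    - [-7, -4.5, 95, 0, 0, 0, 0.47]
    - [-7, -4.5, 108, 0, 0, 0, 0.47]
    - [-7, -4.5, 121, 0, 0, 0, 0.47]
    - [-7, -4.5, 134, 0, 0, 0, 0.47]
    - [-7, -4.5, 134, 0, 0, 0, 0.47]

```text
time_s: 13.75
tool_pos: [0.6243, -0.2334, 0.0033]
tcp_rot: [-0.0, -3.139, -0.002]
force: [-0.3, -0.1, 0.4]
gripper_width: 0.045
grasp_force: 0.0
```

```bash
python3 - <<'E'
from h import *
s=bot.sense();print(s['tool_pos'],s['tcp_rot'],s['gripper_width'],s['force'])
save('wrist','w5',crop=(140,100,420,310),s=2.85)
E
```

```text
[ 0.62433127 -0.2334187   0.00330978] [-1.78181767e-04 -3.13895435e+00 -1.51208535e-03] 0.04503487928523245 [-0.32974116 -0.14367961  0.36472512]
```

View pics/w5.png

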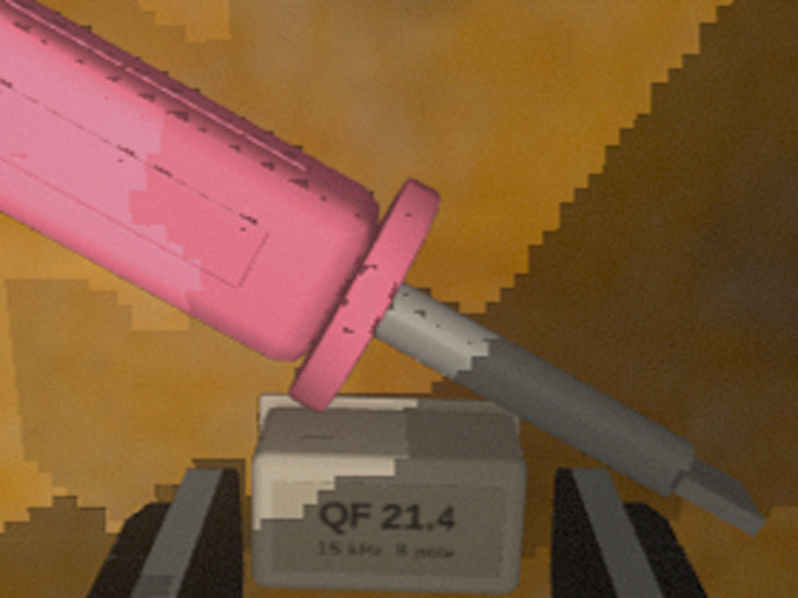

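The fingers straddle the filter and are clear of the shank. I'll close and lift slowly.

>>> arm_command:
  steps:
    - [0, 0, 0, 0, 0, 0, 1]
    - [0, 0, 0, 0, 0, 0, 1]
    - [0, 0, 0, 0, 0, 0, 1]
    - [0, 0, 0, 0, 0, 0, 1]
    - [0, 0, 0, 0, 0, 0, 1]
    - [-4, 0, -10, 0, 0, 0, 1]
    - [-6, 0, -30, 0, 0, 0, 1]
    - [-6, 0, -60, 0, 0, 0, 1]
    - [-6, 0, -110, 0, 0, 0, 1]
    - [-6, 0, -160, 0, 0, 0, 1]
    - [-6, 0, -165, 0, 0, 0, 1]
    - [-6, 0, -165, 0, 0, 0, 1]

```text
time_s: 15.0
tool_pos: [0.6324, -0.2344, 0.1727]
tcp_rot: [0.0, 3.138, -0.001]
force: [-0.1, 1.1, -1.2]
gripper_width: 0.0365
grasp_force: 60.0
```

```bash
python3 - <<'E'
from h import *
s=bot.sense();print(s['gripper_width'],s['grasp_force'],s['tool_pos'])
a=np.radians(-3)
c=lambda x,y,z:[.535+x*np.cos(a)-y*np.sin(a),.212+x*np.sin(a)+y*np.cos(a),z]
print(delta([.54,.0,.17],87),delta(c(-.028,.034,.012),87))
E
```

```text
0.03647991301408627 59.9934196472168 [ 0.63239289 -0.23438918  0.1726608 ]
(array([ 92.5, 234.4,   2.2]), array([-0.03,  0.21,  2.99])) (array([124.3, 481.9, 159.9]), array([-0.03,  0.21,  2.99]))
```

>>> arm_command:
  steps:
    - [92, 234, 0, 0, 0, 3, 1]
    - [92, 234, 0, 0, 0, 3, 1]
    - [92, 234, 0, 0, 0, 3, 1]
    - [92, 234, 0, 0, 0, 3, 1]
    - [92, 234, 0, 0, 0, 3, 1]
    - [92, 234, 0, 0, 0, 3, 1]
    - [124, 482, 0, 0, 0, 3, 1]
    - [124, 482, 0, 0, 0, 3, 1]
    - [124, 482, 0, 0, 0, 3, 1]
    - [124, 482, 0, 0, 0, 3, 1]
    - [124, 482, 0, 0, 0, 3, 1]
    - [124, 482, 50, 0, 0, 3, 1]
    - [124, 482, 100, 0, 0, 3, 1]
    - [124, 482, 145, 0, 0, 3, 1]
    - [124, 482, 160, 0, 0, 3, 1]
    - [124, 482, 160, 0, 0, 3, 1]
    - [124, 482, 160, 0, 0, 3, 0.48]
    - [124, 482, 160, 0, 0, 3, 0.48]
    - [124, 482, 160, 0, 0, 3, 0.48]
    - [124, 482, 110, 0, 0, 3, 0.48]

```text
time_s: 17.0
tool_pos: [0.5035, 0.245, 0.0551]
tcp_rot: [-0.083, -3.131, 0.013]
force: [0.6, 1.3, 0.2]
gripper_width: 0.0447
grasp_force: 0.0
```

```bash
python3 - <<'E'
from h import *
s=bot.sense();print(s['gripper_width'],s['grasp_force'],s['tool_pos'])
print(delta([.45,.1,.36],90), delta([.49,.21,.32],90))
E
```

```text
0.04469818092155203 0.0 [0.50351671 0.24496244 0.05507519]
(array([  48.7, -150.1, -303.2]), array([-0.46, -0.57, -3.05])) (array([  14.2,  -37.8, -264.5]), array([-0.46, -0.57, -3.05]))
```

>>> arm_command:
  steps:
    - [0, 0, -50, 0, 0, 0, 0.6]
    - [0, 0, -100, 0, 0, 0, 1]
    - [14, -38, -264, 0, 0, -3, 1]
    - [14, -38, -264, 0, 0, -3, 1]
    - [14, -38, -264, 0, 0, -3, 1]
    - [14, -38, -264, 0, 0, -3, 1]
    - [14, -38, -264, 0, 0, -3, 1]
    - [14, -38, -264, 0, 0, -3, 1]

```text
time_s: 17.8
tool_pos: [0.4913, 0.2107, 0.3238]
tcp_rot: [-0.001, -3.141, 0.0]
force: [-0.5, 0.7, -1.0]
gripper_width: -0.0002
grasp_force: 0.0
```

```bash
python3 - <<'E'
from h import *
s=bot.sense();print(s['tool_pos'],s['tcp_rot'],s['gripper_width'],s['force'])
save('wrist','w6',s=1.42)
E
```

```text
[0.491324   0.21065119 0.3238264 ] [-6.33430635e-04 -3.14093293e+00  2.73904810e-04] -0.00022780183295530198 [-0.45279674  0.65207893 -0.9527777 ]
```

View pics/w6.png

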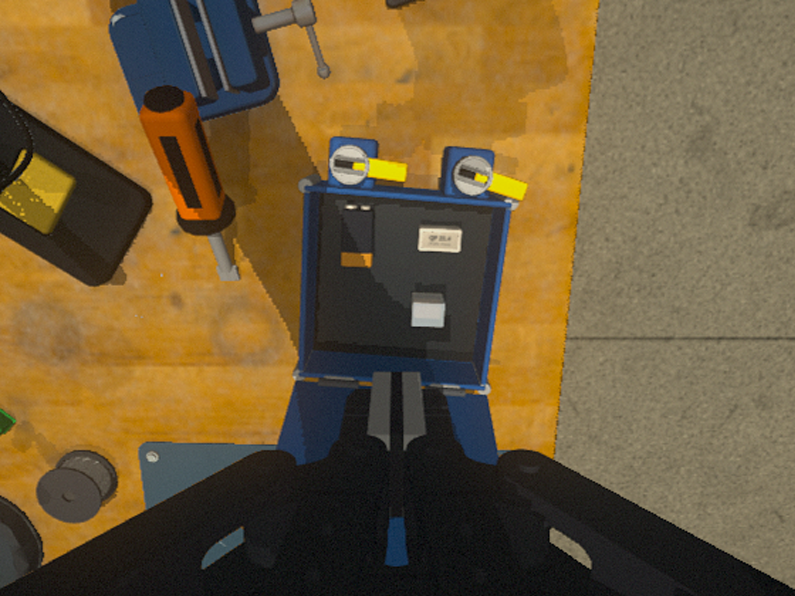

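All three spares lie in the case. I'll measure the locks at (350,164), (472,176) and the case corners.

```bash
python3 - <<'E'
from h import *
f=1.42
pts={}
for n,uv,z in [('L2',(350,164),.071),('L1',(472,176),.071),('FR',(307,187),.055),('FL',(512,205),.055),('BR',(301,376),.055),('BL',(487,389),.055),('tab2',(406,171),.068),('tab1',(525,190),.068)]:
    pts[n]=px2w('wrist',np.array(uv)/f,z);print(n,pts[n].round(4))
ang=lambda d:np.degrees(np.arctan2(-d[0],d[1]))
for a,b in [('L2','L1'),('FR','FL'),('BR','BL'),('L2','tab2'),('L1','tab1')]:
    d=pts[b]-pts[a];print(a,b,np.linalg.norm(d[:2]).round(4),ang(d).round(1))
for z in (.055,.071):
  for n,uv in [('L2',(350,164)),('L1',(472,176))]:print(px2w('wrist',np.array(uv)/f,z).round(3))
print((pts['FR']+pts['FL']+pts['BR']+pts['BL'])/4)
E
```

```text
L2 [0.4338 0.1764 0.071 ]
L1 [0.4422 0.2644 0.071 ]
FR [0.4514 0.142  0.055 ]
FL [0.4649 0.2981 0.055 ]
BR [0.6077 0.1293 0.055 ]
BL [0.6198 0.2866 0.055 ]
tab2 [0.4388 0.2167 0.068 ]
tab1 [0.4525 0.3042 0.068 ]
L2 L1 0.0885 -5.5
FR FL 0.1567 -5.0
BR BL 0.1578 -4.4
L2 tab2 0.0407 -7.2
L1 tab1 0.041 -14.5
[0.434 0.175 0.055]
[0.443 0.267 0.055]
[0.434 0.176 0.071]
[0.442 0.264 0.071]
[0.53594591 0.21400066 0.055     ]
```

```bash
python3 - <<'E'
from h import *
f=1.42
for n in('top',):
  for th in np.arange(1.5,2.11,.1):
    c,s_=np.cos(np.radians(-4.8)),np.sin(np.radians(-4.8))
    o=[]
    for y in(.082,-.082):
        X=.082-.164*np.cos(th);Z=.055+.164*np.sin(th)
        o.append((w2px(n,[.536+X*c-y*s_,.214+X*s_+y*c,Z])*f).round(0))
    print(round(th,1),round(X,3),round(Z,3),o)
print(px2w('top',np.array((245,105))/f,.09),px2w('top',np.array((243,150))/f,.0))
print(delta([.74,.205,.33],85.5),delta([.74,.205,.15],85.5))
E
```

```text
1.5 0.07 0.219 [array([193., 229.]), array([297., 236.])]
1.6 0.087 0.219 [array([194., 219.]), array([298., 226.])]
1.7 0.103 0.218 [array([196., 209.]), array([299., 216.])]
1.8 0.119 0.215 [array([198., 200.]), array([301., 207.])]
1.9 0.135 0.21 [array([200., 191.]), array([302., 198.])]
2.0 0.15 0.204 [array([202., 183.]), array([303., 190.])]
2.1 0.165 0.197 [array([204., 176.]), array([305., 183.])]
[0.87673734 0.24103038 0.09      ] [0.82562237 0.26182642 0.        ]
(array([-248.9,   -5.7,   -7.4]), array([-0.07, -0.1 ,  4.49])) (array([-249.3,   -5.5,  172.6]), array([-0.07, -0.1 ,  4.49]))
```

Lid opening is about 1.8 rad. I'll go behind it and push it over.

>>> arm_command:
  steps:
    - [-229, -5, 0, 0, 0, 4.5, 1]
    - [-229, -5, 0, 0, 0, 4.5, 1]
    - [-229, -5, 0, 0, 0, 4.5, 1]
    - [-229, -5, 0, 0, 0, 4.5, 1]
    - [-229, -5, 0, 0, 0, 4.5, 1]
    - [-229, -5, 0, 0, 0, 4.5, 1]
    - [-229, -5, 50, 0, 0, 4.5, 1]
    - [-229, -5, 100, 0, 0, 4.5, 1]
    - [-229, -5, 159, 0, 0, 4.5, 1]
    - [-229, -5, 159, 0, 0, 4.5, 1]
    - [-200, -5, 159, 0, 0, 4.5, 1]
    - [-180, -5, 159, 0, 0, 4.5, 1]
    - [-160, -5, 159, 0, 0, 4.5, 1]
    - [-140, -5, 159, 0, 0, 4.5, 1]
    - [-121, -5, 161, 0, 0, 4.5, 1]
    - [-102, -5, 165, 0, 0, 4.5, 1]
    - [-83, -5, 169, 0, 0, 4.5, 1]

```text
time_s: 19.55
tool_pos: [0.5746, 0.2063, 0.1574]
tcp_rot: [0.123, 3.136, 0.003]
force: [1.5, -0.0, -0.6]
gripper_width: -0.0002
grasp_force: 0.8
```

>>> arm_command:
  steps:
    - [15, 0, 10, 0, 0, 0, 1]
    - [30, 0, 22, 0, 0, 0, 1]
    - [45, 0, 36, 0, 0, 0, 1]
    - [50, 0, 48, 0, 0, 0, 1]
    - [56, 0, 62, 0, 0, 0, 1]
    - [60, 0, 74, 0, 0, 0, 1]
    - [62, 0, 84, 0, 0, 0, 1]
    - [62, 0, 92, 0, 0, 0, 1]
    - [62, 0, 95, 0, 0, 0, 1]
    - [62, 0, 97, 0, 0, 0, 1]
    - [62, 0, 97, 0, 0, 0, 1]

```text
time_s: 20.65
tool_pos: [0.5127, 0.2107, 0.0607]
tcp_rot: [-0.124, -3.137, -0.002]
force: [-15.0, -4.7, 34.7]
gripper_width: 0.0002
grasp_force: 16.8
```

Force about 35 N at z 0.061: the lid is shut. Next, look at the driver in its stand.

>>> arm_command:
  steps:
    - [0, 0, -40, 0, 0, 0, 1]
    - [0, 0, -80, 0, 0, 0, 1]
    - [0, 0, -130, 0, 0, 0, 0.5]
    - [0, 0, -180, 0, 0, 0, 0.3]
    - [0, 0, -230, 0, 0, 0, 0.3]
    - [35, -446, -260, 0, 0, -4.5, 0.3]
    - [35, -446, -260, 0, 0, -4.5, 0.3]
    - [35, -446, -260, 0, 0, -4.5, 0.3]
    - [35, -446, -260, 0, 0, -4.5, 0.3]
    - [35, -446, -260, 0, 0, -4.5, 0.3]
    - [35, -446, -260, 0, 0, -4.5, 0.3]
    - [35, -446, -260, 0, 0, -4.5, 0.3]
    - [35, -446, -260, 0, 0, -4.5, 0.3]
    - [35, -446, -260, 0, 0, -4.5, 0.3]
    - [35, -446, -260, 0, 0, -4.5, 0.3]
    - [35, -446, -260, 0, 0, -4.5, 0.3]
    - [35, -446, -260, 0, 0, -4.5, 0.3]

```text
time_s: 22.35
tool_pos: [0.4431, -0.2303, 0.3182]
tcp_rot: [0.002, -3.141, -0.0]
force: [0.6, 1.0, -0.2]
gripper_width: 0.0598
grasp_force: 0.0
```

```bash
python3 - <<'E'
from h import *
s=bot.sense();print(s['tool_pos'],s['tcp_rot'],s['qpos'])
print(w2px('wrist',[.475,-.236,.139]))
u,v=w2px('wrist',[.475,-.236,.1]);u=int(np.clip(u,100,460));v=int(np.clip(v,80,340))
save('wrist','w7',crop=(u-100,v-80,u+100,v+80),s=3.8);print(u-100,v-80)
save('top','t3',crop=(120,130,400,310),s=2.8)
E
```

```text
[ 0.44311743 -0.23025824  0.31815946] [ 1.60960331e-03 -3.14125966e+00 -3.24079018e-04] [-0.5589566  -0.03170844  0.944215    1.68075626  0.02572373  1.47984945
  1.95449402]
[273.55055121 220.57999586]
174 128
```

View pics/w7.png

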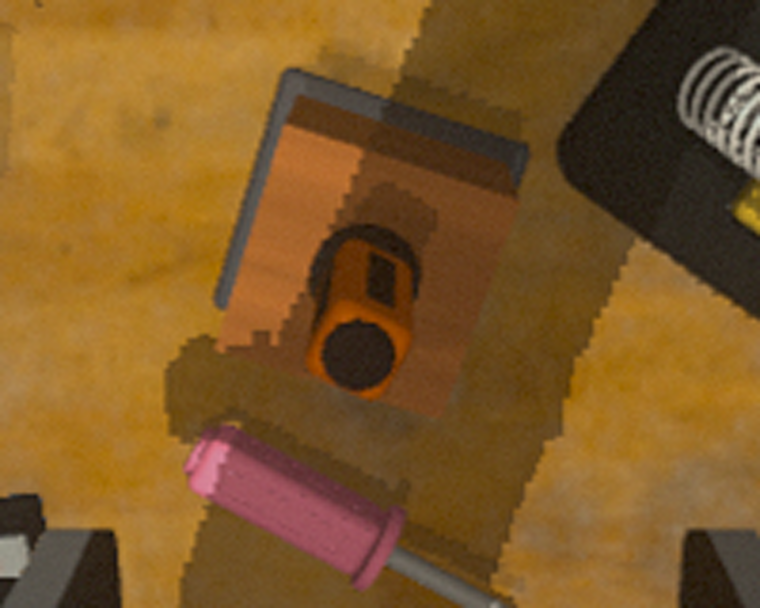

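The lid is off view here, and the driver's cap is at crop (358,356), with its guard around (365,275). The handle faces are turned about 14° in the image. I'll compute its axis.

```bash
python3 - <<'E'
from h import *
g=lambda u,v:np.array([174+u/3.8,128+v/3.8])
a=px2w('wrist',g(358,356),.139);b=px2w('wrist',g(365,273),.070);print(a,b)
c=[px2w('wrist',g(*p),.065) for p in[(290,125),(520,200),(440,415),(217,347)]];print(np.mean(c,0),np.array(c).round(3))
e=px2w('wrist',g(413,258),.07)-px2w('wrist',g(333,238),.07);print(np.degrees(np.arctan2(e[1],e[0])),np.linalg.norm(e))
for P in (a,b): print(delta([P[0],P[1],.085],76))
E
```

```text
[ 0.47618971 -0.24046242  0.139     ] [ 0.47448363 -0.24033643  0.07      ]
[ 0.47630493 -0.23996249  0.065     ] [[ 0.433 -0.261  0.065]
 [ 0.454 -0.196  0.065]
 [ 0.519 -0.218  0.065]
 [ 0.498 -0.284  0.065]]
75.63987723755776 0.023315154677618778
(array([-33. , -10.7, 233.1]), array([ 1.000e-02, -2.000e-02,  1.412e+01]))
(array([-31.3, -10.5, 233.1]), array([ 1.000e-02, -2.000e-02,  1.412e+01]))
```

View pics/t3.png

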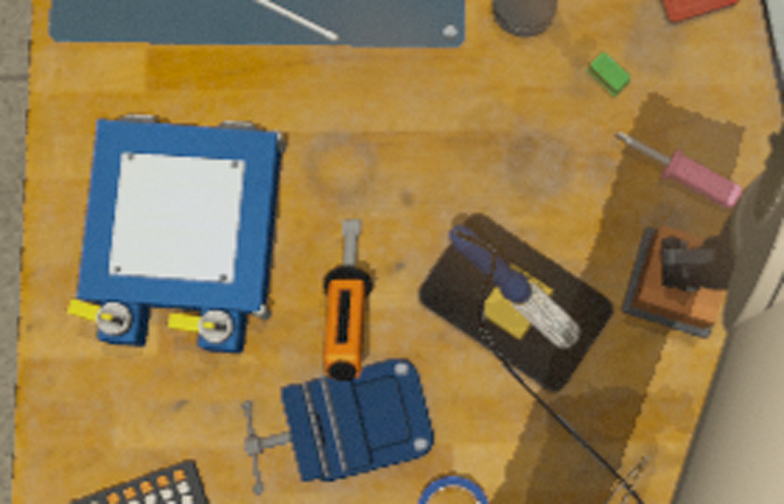

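The lid is shut. The stand centre and cap agree at (0.476,-0.240). Gripping the driver.

>>> arm_command:
  steps:
    - [-33, -10.5, 50, 0, 0, 14, 0.4]
    - [-33, -10.5, 100, 0, 0, 14, 0.4]
    - [-33, -10.5, 120, 0, 0, 14, 0.4]
    - [-33, -10.5, 120, 0, 0, 14, 0.4]
    - [-33, -10.5, 150, 0, 0, 14, 0.4]
    - [-33, -10.5, 180, 0, 0, 14, 0.4]
    - [-33, -10.5, 210, 0, 0, 14, 0.4]
    - [-33, -10.5, 232, 0, 0, 14, 0.4]
    - [-33, -10.5, 232, 0, 0, 14, 0.4]
    - [-33, -10.5, 232, 0, 0, 14, 0.4]
    - [-33, -10.5, 232, 0, 0, 14, 1]
    - [-33, -10.5, 232, 0, 0, 14, 1]
    - [-33, -10.5, 232, 0, 0, 14, 1]
    - [-33, -10.5, 232, 0, 0, 14, 1]
    - [-33, -10.5, 232, 0, 0, 14, 1]
    - [-33, -10.5, 232, 0, 0, 14, 1]

```text
time_s: 24.05
tool_pos: [0.4769, -0.2418, 0.0881]
tcp_rot: [0.383, 3.116, 0.001]
force: [-1.9, 1.9, 9.4]
gripper_width: 0.0228
grasp_force: 58.2
```

```bash
python3 - <<'E'
from h import *
s=bot.sense();print(s['tool_pos'],s['tcp_rot'],s['qpos'],s['force'],s['gripper_width'],s['grasp_force'],s['ft_torque'])
E
```

```text
[ 0.4768942  -0.24184367  0.08807632] [3.82534509e-01 3.11560561e+00 1.00155865e-03] [-0.386802    0.37149611  0.91636358  1.90428515 -0.34458519  1.02931506
  2.00386808] [-1.87313565  1.87941225  9.4055511 ] 0.02279745007386417 58.150724619627 [ 0.39382375  0.41906816 -0.10700738]
```

>>> arm_command:
  steps:
    - [0, 0, -20, 0, 0, 0, 1]
    - [0, 0, -50, 0, 0, 0, 1]
    - [0, 0, -90, 0, 0, 0, 1]
    - [0, 0, -130, 0, 0, 0, 1]
    - [0, 0, -130, 0, 0, 0, 1]
    - [0, 0, -130, 0, 0, 0, 1]

```text
time_s: 24.65
tool_pos: [0.4763, -0.2417, 0.2173]
tcp_rot: [0.382, 3.116, 0.001]
force: [-0.1, 0.8, -1.6]
gripper_width: 0.0227
grasp_force: 58.8
```

```bash
python3 - <<'E'
from h import *
s=bot.sense();print(s['tool_pos'],s['force'],s['gripper_width'],s['qpos'].round(2))
T=lambda z:np.array(s['tool_pos'])+R.from_rotvec(s['tcp_rot']).apply([0,0,z])
t=T(.078);print(t)
for n in('wrist','scene'): print(n,w2px(n,t),w2px(n,T(.018)))
u,v=[int(x) for x in w2px('scene',t)]
im=optics.capture('scene')[v-35:v+15,u-30:u+30]; a=cv2.resize(im,None,fx=6.4,fy=8*.8,interpolation=cv2.INTER_CUBIC)
u,v=[int(x) for x in w2px('wrist',t)];u=np.clip(u,60,500);v=np.clip(v,50,370)
im=optics.capture('wrist')[v-50:v+50,u-60:u+60]; b=cv2.resize(im,None,fx=3.2,fy=3.2,interpolation=cv2.INTER_CUBIC)
cv2.imwrite('pics/d1.png',np.hstack([a,b])[:,:,::-1]);print(u,v)
E
```

```text
[ 0.47626738 -0.24172445  0.21731102] [-0.14585127  0.80149181 -1.61302338] 0.02270518734646856 [-0.51  0.19  1.01  1.76 -0.17  1.28  1.87]
[ 0.47646988 -0.24168119  0.1393113 ]
wrist [280.65735702 222.79114571] [281.21402472 263.96279605]
scene [344.90099966 227.34242238] [347.008499  209.5023052]
280 224
```

View pics/d1.png

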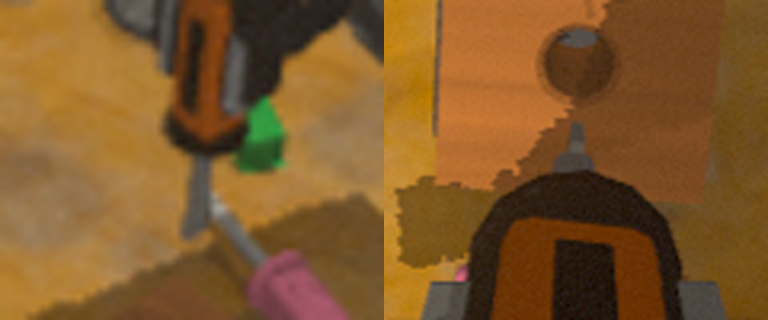

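Seen from the wrist camera along tool x, the blade is narrow, so its width lies along tool x. The tip matches the expected spot 78 mm beyond the TCP, on the axis. I'll refine lock centres and slot angles from stored images by code.

```bash
python3 - <<'E'
from h import *
# w6 pose
st=dict(tool_pos=np.array([0.491324,0.21065119,0.3238264]),tcp_rot=np.array([-6.33430635e-04,-3.14093293,2.73904810e-04]))
for n,f,s in(('wrist','w6',st),('top','t3',None)):
    im=np.load('pics/'+f+'.npy');hsv=cv2.cvtColor(im,cv2.COLOR_RGB2HSV)
    yel=cv2.inRange(hsv,(26,150,120),(34,255,255))
    dis=cv2.inRange(hsv,(0,0,110),(180,60,255))
    for nm,p0 in(('L2',[.4343,.177,.071]),('L1',[.442,.2655,.071])):
        u,v=w2px(n,p0,s);r=32 if n=='wrist' else 20
        Y,X=np.mgrid[:420,:560];near=np.hypot(X-u,Y-v)<r
        ys,xs=np.nonzero((yel>0)&near); w=np.array([px2w(n,(x,y),.069,s)[:2] for x,y in zip(xs,ys)])
        if len(w)<5: print(nm,'few',len(w));continue
        c=w.mean(0);ev,V=np.linalg.eigh(np.cov((w-c).T));d=V[:,1];d*=np.sign(d[1])
        m=((dis>0)&(np.hypot(X-u,Y-v)<(13 if n=='wrist' else 7))).astype(np.uint8)
        k=np.argwhere(m)[:,::-1].astype(np.float32)
        (cx,cy),rr=cv2.minEnclosingCircle(k)
        q=px2w(n,(cx,cy),.071,s)
        print(n,nm,len(xs),'tab c',c.round(4),'slot yaw',np.degrees(np.arctan2(d[1],d[0])).round(1),'disc',q.round(4),rr)
print(delta([.4343,.177,.19],-7.2))
E
```

```text
wrist L2 254 tab c [0.4378 0.1969] slot yaw 81.8 disc [0.4343 0.177  0.071 ] 12.988828659057617
wrist L1 249 tab c [0.4487 0.2859] slot yaw 72.4 disc [0.442  0.2655 0.071 ] 12.997925758361816
top L2 57 tab c [0.4402 0.2018] slot yaw 82.8 disc [0.4351 0.1755 0.071 ] 6.041623115539551
top L1 54 tab c [0.4521 0.2911] slot yaw 73.1 disc [0.4435 0.2651 0.071 ] 6.103377819061279
(array([141. , 395.9,  26. ]), array([-1.00e-02, -7.00e-02,  8.32e+01]))
```

>>> arm_command:
  steps:
    - [0, 0, -50, 0, 0, 0, 1]
    - [0, 0, -90, 0, 0, 10, 1]
    - [141, 395, -90, 0, 0, 84, 1]
    - [141, 395, -90, 0, 0, 84, 1]
    - [141, 395, -90, 0, 0, 84, 1]
    - [141, 395, -90, 0, 0, 84, 1]
    - [141, 395, -90, 0, 0, 84, 1]
    - [141, 395, -90, 0, 0, 84, 1]
    - [141, 395, -90, 0, 0, 84, 1]
    - [141, 395, -90, 0, 0, 84, 1]
    - [141, 395, -90, 0, 0, 84, 1]
    - [141, 395, -90, 0, 0, 84, 1]
    - [141, 395, -90, 0, 0, 84, 1]
    - [141, 395, -50, 0, 0, 84, 1]
    - [141, 395, -10, 0, 0, 84, 1]
    - [141, 395, 27, 0, 0, 84, 1]
    - [141, 395, 27, 0, 0, 84, 1]
    - [141, 395, 27, 0, 0, 84, 1]

```text
time_s: 26.55
tool_pos: [0.4344, 0.1754, 0.1894]
tcp_rot: [2.372, 2.06, -0.003]
force: [0.4, 0.3, -0.6]
gripper_width: 0.0229
grasp_force: 59.1
```

```bash
python3 - <<'E'
from h import *
s=bot.sense();print(s['tool_pos'],s['tcp_rot'],s['force'],s['gripper_width'],s['qpos'].round(2))
A=R.from_rotvec(s['tcp_rot']).as_matrix();print(A.round(3))
print(delta([.4348,.1768,.160],-7.7))
# check blade / tip / lock in wrist numerically: predicted px
T=lambda x,y,z:np.array(s['tool_pos'])+A@[x,y,z]
print('tip',w2px('wrist',T(0,0,.078)),'lock',w2px('wrist',[.4348,.1768,.071]))
save('wrist','w8',crop=(200,140,360,260),s=5)
E
```

```text
[0.43435485 0.17541215 0.18944709] [ 2.37152898  2.06044239 -0.0027861 ] [ 0.38751131  0.29100379 -0.61313674] 0.02286418563651849 [-0.93 -0.    0.46  1.94  0.    1.21 -0.62]
[[ 0.14   0.99  -0.001]
 [ 0.99  -0.14  -0.001]
 [-0.001 -0.001 -1.   ]]
(array([ 1.5,  0.3, 29.4]), array([-0.07,  0.08, -0.33]))
tip [279.79341651 220.50976073] lock [280.18619779 200.72807672]
```

>>> arm_command:
  steps:
    - [1.5, 0.3, 25, 0, 0, 0, 1]
    - [1.5, 0.3, 35, 0, 0, 0, 1]
    - [1.5, 0.3, 40, 0, 0, 0, 1]
    - [1.5, 0.3, 43, 0, 0, 0, 1]
    - [1.5, 0.3, 45, 0, 0, 0, 1]
    - [1.5, 0.3, 45, 0, 0, 0, 1]

```text
time_s: 27.2
tool_pos: [0.4353, 0.1772, 0.1447]
tcp_rot: [2.371, 2.061, 0.001]
force: [0.4, -0.2, -1.5]
gripper_width: 0.0227
grasp_force: 59.1
```

>>> arm_command:
  steps:
    - [0, 0, 1.5, 0, 0, 0, 1]
    - [0, 0, 3, 0, 0, 0, 1]
    - [0, 0, 4, 0, 0, 0, 1]
    - [0, 0, 4, 0, 0, 0, 1]

```text
time_s: 27.6
tool_pos: [0.4363, 0.1776, 0.1431]
tcp_rot: [-2.371, -2.06, -0.005]
force: [-7.1, -3.8, 24.2]
gripper_width: 0.023
grasp_force: 61.3
```

Seated on the slot floor (contact at the expected depth). I'll ease off 1.5 mm and turn clockwise (+az).

>>> arm_command:
  steps:
    - [0, 0, -1.5, 0, 0, 0, 1]
    - [0, 0, -1.5, 0, 0, 5, 1]
    - [0, 0, -1.5, 0, 0, 10, 1]
    - [0, 0, -1.5, 0, 0, 15, 1]
    - [0, 0, -1.5, 0, 0, 20, 1]
    - [0, 0, -1.5, 0, 0, 25, 1]
    - [0, 0, -1.5, 0, 0, 30, 1]
    - [0, 0, -1.5, 0, 0, 35, 1]
    - [0, 0, -1.5, 0, 0, 40, 1]
    - [0, 0, -1.5, 0, 0, 45, 1]
    - [0, 0, -1.5, 0, 0, 50, 1]
    - [0, 0, -1.5, 0, 0, 55, 1]
    - [0, 0, -1.5, 0, 0, 60, 1]

```text
time_s: 28.9
tool_pos: [0.4362, 0.1778, 0.1437]
tcp_rot: [-3.083, -0.593, -0.004]
force: [-2.4, -2.0, 14.7]
gripper_width: 0.0227
grasp_force: 59.4
```

```bash
python3 - <<'E'
from h import *
s=bot.sense();print(s['tool_pos'],s['force'],s['ft_torque'],s['gripper_width'],s['qpos'].round(2))
A=R.from_rotvec(s['tcp_rot']).as_matrix();print(A.round(3))
E
```

```text
[0.436179   0.17781222 0.14370099] [-2.40915709 -1.99211184 14.71650104] [-0.32479257  0.62644436  0.00176891] 0.022687488207768173 [-0.96  0.05  0.5   1.99 -0.03  1.1  -1.64]
[[ 0.929  0.371  0.002]
 [ 0.371 -0.929  0.002]
 [ 0.003 -0.001 -1.   ]]
```

```bash
cat >> h.py <<'E'
def tabs():
    for n in('wrist','top'):
        s=bot.sense() if n=='wrist' else None
        hsv=cv2.cvtColor(optics.capture(n),cv2.COLOR_RGB2HSV); ys,xs=np.nonzero(cv2.inRange(hsv,(24,150,90),(34,255,255)))
        w=np.array([px2w(n,(x,y),.069,s)[:2] for x,y in zip(xs,ys)]).reshape(-1,2)
        for nm,c in(('L2',[.4348,.1768]),('L1',[.4425,.2655])):
            d=w-c; r=np.hypot(*d.T); d=d[(r<.044)&(r>.016)]
            if len(d)>8: m=d.mean(0); print(n,nm,len(d),'tab yaw',np.degrees(np.arctan2(m[1],m[0])).round(1),'r',np.hypot(*m).round(3))
            else: print(n,nm,'unseen',len(d))
E
python3 -c "
from h import *
tabs()"
```

```text
wrist L2 31 tab yaw 30.0 r 0.024
wrist L1 947 tab yaw 71.0 r 0.028
top L2 unseen 0
top L1 unseen 0
```

Lock 2's tab is at 30° yaw, so it follows the blade. I'll go on to the stop.

>>> arm_command:
  steps:
    - [0, 0, 0, 0, 0, 5, 1]
    - [0, 0, 0, 0, 0, 10, 1]
    - [0, 0, 0, 0, 0, 15, 1]
    - [0, 0, 0, 0, 0, 20, 1]
    - [0, 0, 0, 0, 0, 24, 1]
    - [0, 0, 0, 0, 0, 27, 1]
    - [0, 0, 0, 0, 0, 30, 1]
    - [0, 0, 0, 0, 0, 32, 1]
    - [0, 0, 0, 0, 0, 34, 1]
    - [0, 0, 0, 0, 0, 34, 1]

```text
time_s: 30.0
tool_pos: [0.4365, 0.1773, 0.1437]
tcp_rot: [-3.122, 0.331, -0.004]
force: [-1.9, -2.7, 13.7]
gripper_width: 0.0225
grasp_force: 59.2
```

```bash
python3 - <<'E'
from h import *
s=bot.sense();print(s['tool_pos'],s['force'],s['ft_torque'],s['gripper_width'],s['qpos'].round(2))
A=R.from_rotvec(s['tcp_rot']).as_matrix();print('toolx yaw',np.degrees(np.arctan2(A[1,0],A[0,0])))
tabs()
E
```

```text
[0.43647376 0.17734504 0.14369924] [-1.88660651 -2.72752615 13.66384559] [-0.79707672  0.34926533  0.03845232] 0.02249944300802648 [-0.98  0.05  0.52  1.99 -0.03  1.1  -2.23]
toolx yaw -12.100111982654312
wrist L2 45 tab yaw -2.8 r 0.025
wrist L1 703 tab yaw 70.3 r 0.027
top L2 unseen 0
top L1 unseen 0
```

>>> arm_command:
  steps:
    - [0, 0, 0, 0, 0, 2, 1]
    - [0, 0, 0, 0, 0, 4, 1]
    - [0, 0, 0, 0, 0, 6, 1]
    - [0, 0, 0, 0, 0, 8, 1]
    - [0, 0, 0, 0, 0, 8, 1]

```text
time_s: 30.6
tool_pos: [0.4365, 0.1773, 0.1437]
tcp_rot: [-3.092, 0.548, -0.004]
force: [-2.0, -3.0, 13.2]
gripper_width: 0.0229
grasp_force: 58.3
```

```bash
python3 - <<'E'
from h import *
s=bot.sense();print(s['tool_pos'],s['force'],s['ft_torque'],s['gripper_width'],s['qpos'].round(2))
A=R.from_rotvec(s['tcp_rot']).as_matrix();print('toolx yaw',np.degrees(np.arctan2(A[1,0],A[0,0])))
tabs()
E
```

```text
[0.43645191 0.17725875 0.14367811] [-2.00003006 -2.96655252 13.15813827] [-0.88358806  0.46903952  0.12572948] 0.022899686454304326 [-0.98  0.05  0.52  1.99 -0.03  1.1  -2.37]
toolx yaw -20.092542835549075
wrist L2 46 tab yaw -2.1 r 0.024
wrist L1 660 tab yaw 70.3 r 0.027
top L2 unseen 0
top L1 unseen 0
```

Lock 2 is at its stop: torque rose to 0.126 N m and the tab no longer moves. I'll release, lift and go to lock 1.

>>> arm_command:
  steps:
    - [0, 0, 0, 0, 0, -6, 1]
    - [0, 0, -1, 0, 0, -12, 1]
    - [0, 0, -10, 0, 0, -12, 1]
    - [0, 0, -25, 0, 0, -12, 1]
    - [0, 0, -47, 0, 0, -12, 1]
    - [0, 0, -47, 0, 0, -12, 1]

```text
time_s: 31.3
tool_pos: [0.4364, 0.1779, 0.1918]
tcp_rot: [-3.13, 0.224, -0.005]
force: [0.3, -0.4, -0.8]
gripper_width: 0.0227
grasp_force: 59.6
```

```bash
python3 - <<'E'
from h import *
s=bot.sense();print(s['tool_pos'],s['force'],s['ft_torque'],s['gripper_width'],s['qpos'].round(2))
tabs()
print(delta([.4432,.2658,.19],-17.2-180),delta([.4432,.2658,.19],-17.2))
A=R.from_rotvec(s['tcp_rot']).as_matrix();print(A.round(3))
E
```

```text
[0.43643472 0.17789106 0.19179883] [ 0.34412801 -0.36044514 -0.75678431] [ 0.076524   -0.05440529  0.02267512] 0.02268215709833637 [-0.99 -0.    0.51  1.93  0.    1.21 -2.19]
wrist L2 unseen 6
wrist L1 531 tab yaw 70.9 r 0.028
top L2 unseen 6
top L1 unseen 0
(array([ -4.6, -88.7,  -0.7]), array([-3.000e-02, -7.000e-02, -8.092e+01])) (array([ -4.6, -88.7,  -0.7]), array([-3.000e-02, -7.000e-02, -8.092e+01]))
[[ 0.99  -0.143  0.004]
 [-0.143 -0.99   0.003]
 [ 0.003 -0.003 -1.   ]]
```

>>> arm_command:
  steps:
    - [-4.6, -88.7, 0, 0, 0, -81, 1]
    - [-4.6, -88.7, 0, 0, 0, -81, 1]
    - [-4.6, -88.7, 0, 0, 0, -81, 1]
    - [-4.6, -88.7, 0, 0, 0, -81, 1]
    - [-4.6, -88.7, 0, 0, 0, -81, 1]
    - [-4.6, -88.7, 0, 0, 0, -81, 1]
    - [-4.6, -88.7, 0, 0, 0, -81, 1]
    - [-4.6, -88.7, 0, 0, 0, -81, 1]
    - [-4.6, -88.7, 0, 0, 0, -81, 1]
    - [-4.6, -88.7, 0, 0, 0, -81, 1]
    - [-4.6, -88.7, 0, 0, 0, -81, 1]
    - [-4.6, -88.7, 20, 0, 0, -81, 1]
    - [-4.6, -88.7, 36, 0, 0, -81, 1]
    - [-4.6, -88.7, 42, 0, 0, -81, 1]
    - [-4.6, -88.7, 45, 0, 0, -81, 1]
    - [-4.6, -88.7, 46, 0, 0, -81, 1]
    - [-4.6, -88.7, 46, 0, 0, -81, 1]

```text
time_s: 33.1
tool_pos: [0.4427, 0.2655, 0.1437]
tcp_rot: [-2.527, -1.866, 0.001]
force: [-4.2, -2.4, 9.0]
gripper_width: 0.0228
grasp_force: 60.4
```

```bash
python3 - <<'E'
from h import *
s=bot.sense();print(s['tool_pos'],s['force'],s['ft_torque'],s['gripper_width'],s['qpos'].round(2))
A=R.from_rotvec(s['tcp_rot']).as_matrix();print(A.round(3))
tabs()
E
```

```text
[0.4427088  0.26550777 0.14373555] [-4.16389018 -2.35798869  8.99066455] [-0.79264679  1.30350842 -0.01656764] 0.022801505325441507 [-0.97  0.16  0.38  1.88 -0.07  1.12 -0.87]
[[ 0.294  0.956 -0.001]
 [ 0.956 -0.294  0.   ]
 [-0.    -0.001 -1.   ]]
wrist L2 unseen 0
wrist L1 858 tab yaw 73.3 r 0.029
top L2 38 tab yaw -1.3 r 0.029
top L1 unseen 0
```

Seated at the same depth as before. I'll turn lock 1.

>>> arm_command:
  steps:
    - [0, 0, 0, 0, 0, 5, 1]
    - [0, 0, 0, 0, 0, 10, 1]
    - [0, 0, 0, 0, 0, 15, 1]
    - [0, 0, 0, 0, 0, 20, 1]
    - [0, 0, 0, 0, 0, 25, 1]
    - [0, 0, 0, 0, 0, 30, 1]
    - [0, 0, 0, 0, 0, 35, 1]
    - [0, 0, 0, 0, 0, 40, 1]
    - [0, 0, 0, 0, 0, 45, 1]
    - [0, 0, 0, 0, 0, 50, 1]
    - [0, 0, 0, 0, 0, 55, 1]
    - [0, 0, 0, 0, 0, 60, 1]
    - [0, 0, 0, 0, 0, 65, 1]
    - [0, 0, 0, 0, 0, 70, 1]
    - [0, 0, 0, 0, 0, 74, 1]
    - [0, 0, 0, 0, 0, 77, 1]
    - [0, 0, 0, 0, 0, 80, 1]
    - [0, 0, 0, 0, 0, 82, 1]
    - [0, 0, 0, 0, 0, 82, 1]

```text
time_s: 35.1
tool_pos: [0.4429, 0.2664, 0.144]
tcp_rot: [-3.13, 0.25, -0.0]
force: [-3.5, 0.2, 6.5]
gripper_width: 0.0227
grasp_force: 59.3
```

```bash
python3 - <<'E'
from h import *
s=bot.sense();print(s['tool_pos'],s['force'],s['ft_torque'],s['gripper_width'],s['qpos'].round(2))
A=R.from_rotvec(s['tcp_rot']).as_matrix();print('toolx yaw',np.degrees(np.arctan2(A[1,0],A[0,0])))
tabs()
E
```

```text
[0.44289686 0.26643649 0.14397368] [-3.49003366  0.19744436  6.49121347] [0.04965532 0.88815588 0.03283457] 0.02273964343460955 [-1.09  0.17  0.51  1.88 -0.09  1.11 -2.28]
toolx yaw -9.147835725080256
wrist L2 51 tab yaw 1.6 r 0.026
wrist L1 52 tab yaw 6.0 r 0.027
top L2 40 tab yaw -1.6 r 0.029
top L1 23 tab yaw 3.2 r 0.034
```

>>> arm_command:
  steps:
    - [0, 0, 0, 0, 0, 3, 1]
    - [0, 0, 0, 0, 0, 6, 1]
    - [0, 0, 0, 0, 0, 8, 1]
    - [0, 0, 0, 0, 0, 10, 1]
    - [0, 0, 0, 0, 0, 12, 1]
    - [0, 0, 0, 0, 0, 12, 1]

```text
time_s: 35.8
tool_pos: [0.443, 0.2665, 0.144]
tcp_rot: [-3.087, 0.576, -0.0]
force: [-2.7, 1.1, 5.6]
gripper_width: 0.0229
grasp_force: 58.6
```

```bash
python3 - <<'E'
from h import *
s=bot.sense();print(s['tool_pos'],s['force'],s['ft_torque'],s['gripper_width'],s['qpos'].round(2))
A=R.from_rotvec(s['tcp_rot']).as_matrix();print('toolx yaw',np.degrees(np.arctan2(A[1,0],A[0,0])))
tabs()
E
```

```text
[0.44302233 0.26649483 0.14400032] [-2.71606338  1.06389502  5.64255921] [0.12765638 0.6566563  0.10396898] 0.022866888150917718 [-1.11  0.17  0.53  1.88 -0.1   1.11 -2.48]
toolx yaw -21.133453581714434
wrist L2 72 tab yaw 0.9 r 0.026
wrist L1 51 tab yaw 1.8 r 0.029
top L2 38 tab yaw -1.1 r 0.029
top L1 36 tab yaw -0.6 r 0.03
```

Lock 1 is also at its stop: torque 0.10 N m, tab at about 0°. Both tabs lie over the lid. I'll return the driver.

>>> arm_command:
  steps:
    - [0, 0, 0, 0, 0, -6, 1]
    - [0, 0, -1, 0, 0, -12, 1]
    - [0, 0, -10, 0, 0, -12, 1]
    - [0, 0, -30, 0, 0, -12, 1]
    - [0, 0, -70, 0, 0, -12, 1]
    - [0, 0, -115, 0, 0, -12, 1]
    - [0, 0, -160, 0, 0, -12, 1]
    - [0, 0, -160, 0, 0, -12, 1]

```text
time_s: 36.7
tool_pos: [0.4451, 0.2665, 0.3098]
tcp_rot: [-3.124, 0.254, -0.011]
force: [0.2, -0.8, -0.5]
gripper_width: 0.0224
grasp_force: 60.5
```

```bash
python3 - <<'E'
from h import *
s=bot.sense();print(s['tool_pos'],s['qpos'].round(2))
A=R.from_rotvec(s['tcp_rot']).as_matrix();print('toolx yaw',np.degrees(np.arctan2(A[1,0],A[0,0])))
print(delta([.4766,-.2415,.30],76),delta([.4766,-.2415,.18],76))
E
```

```text
[0.44511325 0.26650101 0.30975565] [-1.12  0.04  0.51  1.64 -0.02  1.45 -2.34]
toolx yaw -9.292925822977091
(array([113. , 496.3,   6.4]), array([-0.48, -0.33,  4.71])) (array([112.3, 497.3, 126.4]), array([-0.48, -0.33,  4.71]))
```

>>> arm_command:
  steps:
    - [113, 496, 0, 0, 0, 4.7, 1]
    - [113, 496, 0, 0, 0, 4.7, 1]
    - [113, 496, 0, 0, 0, 4.7, 1]
    - [113, 496, 0, 0, 0, 4.7, 1]
    - [113, 496, 0, 0, 0, 4.7, 1]
    - [113, 496, 0, 0, 0, 4.7, 1]
    - [113, 496, 0, 0, 0, 4.7, 1]
    - [113, 496, 0, 0, 0, 4.7, 1]
    - [113, 496, 0, 0, 0, 4.7, 1]
    - [113, 496, 0, 0, 0, 4.7, 1]
    - [113, 496, 0, 0, 0, 4.7, 1]
    - [113, 496, 0, 0, 0, 4.7, 1]
    - [113, 496, 0, 0, 0, 4.7, 1]
    - [112, 497, 50, 0, 0, 4.7, 1]
    - [112, 497, 100, 0, 0, 4.7, 1]
    - [112, 497, 130, 0, 0, 4.7, 1]
    - [112, 497, 130, 0, 0, 4.7, 1]
    - [112, 497, 130, 0, 0, 4.7, 1]

```text
time_s: 38.5
tool_pos: [0.4763, -0.2419, 0.1739]
tcp_rot: [-3.119, 0.374, -0.001]
force: [0.1, -0.2, 0.1]
gripper_width: 0.0227
grasp_force: 60.4
```

```bash
python3 - <<'E'
from h import *
s=bot.sense();print(s['tool_pos'],s['qpos'].round(2),s['force'],s['gripper_width'])
A=R.from_rotvec(s['tcp_rot']).as_matrix();print(A.round(4))
print(delta([.4766,-.2415,.10],76))
E
```

```text
[ 0.47626826 -0.2418672   0.17393325] [-0.55  0.29  1.1   1.82 -0.27  1.2  -1.18] [ 0.06841571 -0.23724293  0.10517199] 0.022709292617757438
[[ 9.717e-01 -2.362e-01  7.000e-04]
 [-2.362e-01 -9.717e-01  5.000e-04]
 [ 5.000e-04 -7.000e-04 -1.000e+00]]
(array([ 0.2, -0.4, 73.9]), array([-0.04, -0.03,  0.34]))
```

>>> arm_command:
  steps:
    - [0, 0, 20, 0, 0, 0, 1]
    - [0, 0, 35, 0, 0, 0, 1]
    - [0, 0, 45, 0, 0, 0, 1]
    - [0, 0, 55, 0, 0, 0, 1]
    - [0, 0, 65, 0, 0, 0, 1]
    - [0, 0, 74, 0, 0, 0, 1]
    - [0, 0, 79, 0, 0, 0, 1]
    - [0, 0, 82, 0, 0, 0, 1]
    - [0, 0, 83, 0, 0, 0, 1]
    - [0, 0, 83, 0, 0, 0, 1]

```text
time_s: 39.5
tool_pos: [0.4758, -0.2429, 0.0899]
tcp_rot: [3.119, -0.375, 0.0]
force: [-0.9, 0.3, -0.8]
gripper_width: 0.0224
grasp_force: 60.4
```

>>> arm_command:
  steps:
    - [0, 0, 1, 0, 0, 0, 1]
    - [0, 0, 1, 0, 0, 0, 0.5]
    - [0, 0, 1, 0, 0, 0, 0.4]
    - [0, 0, 1, 0, 0, 0, 0.4]
    - [0, 0, 1, 0, 0, 0, 0.4]
    - [0, 0, -20, 0, 0, 0, 0.4]
    - [0, 0, -50, 0, 0, 0, 0.4]
    - [0, 0, -100, 0, 0, 0, 0.4]
    - [0, 0, -150, 0, 0, 0, 0.4]
    - [0, 0, -200, 0, 0, 0, 0.4]
    - [100, 0, -230, 0, 0, 0, 0.4]
    - [100, 0, -230, 0, 0, 0, 0.4]
    - [100, 0, -230, 0, 0, 0, 0.4]

```text
time_s: 40.8
tool_pos: [0.577, -0.2654, 0.3186]
tcp_rot: [3.119, -0.368, -0.002]
force: [0.4, 0.3, -0.3]
gripper_width: 0.0514
grasp_force: 0.0
```

```bash
python3 - <<'E'
from h import *
s=bot.sense();print(s['tool_pos'],s['force'],s['gripper_width'],w2px('top',[.476,-.24,.139]))
tabs()
a=optics.capture('top')[85:255,120:400];b=optics.capture('scene')[150:320,160:400]
cv2.imwrite('pics/end.png',cv2.resize(np.vstack([a,np.pad(b,((0,0),(0,40),(0,0)))]),None,fx=1.76,fy=1.76,interpolation=cv2.INTER_CUBIC)[:,:,::-1])
E
```

```text
[ 0.5770485  -0.26543107  0.31857288] [ 0.41574203  0.3456326  -0.29392866] 0.051367433460378455 [370.41947552 224.23439629]
wrist L2 unseen 0
wrist L1 unseen 0
top L2 54 tab yaw -0.2 r 0.029
top L1 54 tab yaw 0.9 r 0.029
```

View pics/end.png

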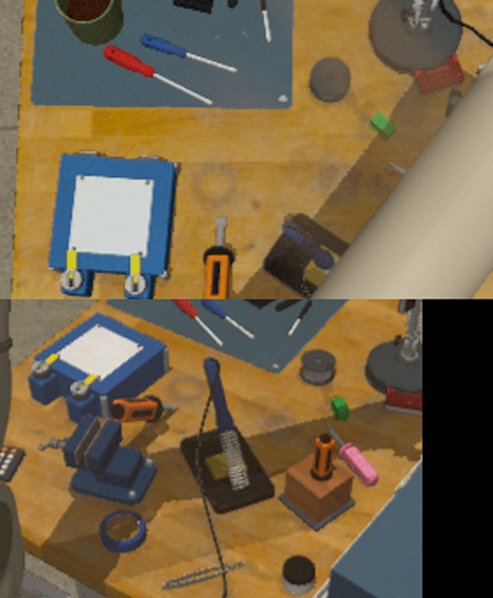

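Lid shut, both tabs over it at (72,265) and (135,265), and the driver is upright in its stand at (322,455). Nothing else has moved. Handing in.

```bash
python3 -c "
from cell import bot
print(bot.close_job())"
```

```text
the job is handed in; nothing more can be done
None
```

The job is handed in, with no verdict returned: battery, relay and crystal filter (no adapter was on the bench) are in the shut case, both locks are at their stops with tabs over the lid, and the driver is back in its stand; the pink and larger orange look-alike drivers, upright at first, toppled within 2 s with the arm well above them, and I left them where they fell.

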